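# Open the battery door of a face-down kitchen scale by its hidden release

## Task

The kitchen scale lies face down so that its old batteries can be changed. Somewhere along the shallow bay in its underside, best found by feel, is a flush release pad of the same colour: press it in until the catch lets go and the battery door springs ajar, then push the door over with a fingertip until it lies right back. Nothing is to be picked up: leave the scale lying where it is, and do not disturb the two fresh batteries and the cup beside it.

Things in the scene. Friction and masses are not known exactly. Their poses are not given: they have to be found in the camera images.
- scale: Pale grey kitchen scale lying face down, loose, about 1.5 kg, 180 (its x) x 260 (its y) x 30 mm high; origin at the centre of its footprint on the worktop, z up. Its upper face (really its underside) is flat at z = 30 mm, with a rubber foot 14 mm wide and 2.5 mm proud near each corner. The robot's side is its -x side: there lies the bay; the battery door lies behind it.
- bay (a point): Middle of the shallow bay's floor, at x = -49, y = 0, z = 28 mm of the scale, axes as the scale's. The bay is 46 mm (x) by 116 mm (y), 2 mm deep, its floor flat and rigid. The release pad, of the same grey, 38 (x) x 46 (y) mm, is let into it at this x, its middle anywhere from y = -31 to +31 mm: not given, other each time. Its top is 1.5 mm below the floor, so a fingertip wholly over it sinks in.
- release_pad (a joint): How far the release pad is pressed down, m: 0 untouched, 0.005 fully in. Spring-loaded: it needs about 2 N to start and 6 N fully in, comes back by itself, and lets the door go at about 0.003 to 0.004 m.
- battery_door (a joint): Opening of the battery door, rad: 0 shut, latched and flush; about 1.05 sprung ajar once the catch lets go; 2.4 lying right back against its stop. Hinged on its far edge (x = 46, z = 28.5 mm of the scale, axis along y), its near edge rises and goes over away from the bay. The hinge is nearly free (a fraction of a newton at the edge); once past upright it falls back by itself.
- door_edge (a point): Middle of the battery door's free edge (the edge nearest the bay when shut), 61.5 mm from the hinge line; the door is 75 mm wide along it and 3 mm thick.
- cell_a: Fresh AA battery standing on end, green with a copper top, 14.5 mm across, 50 mm high, loose, beside the scale on its +y side; origin at the centre of its foot. Not to be disturbed.
- cell_b: Second fresh AA battery, the same as cell_a.
- cup: Small green cup with a handle, 62 x 88 x 50 mm high, loose, beside the scale on its -y side; origin at the centre of its foot. Not to be disturbed.

How it is judged:
On the way:
1. the release pad has been pressed in and the battery door has sprung ajar (value of joint battery_door above 0.8 rad), for 0.1 s.
At the end, for the whole second after the job is handed in: The battery door lies right back (beyond 2.1 rad), the release pad has come back out (less than 1.5 mm in), the scale lies flat and still within 30 mm of where it started, and both fresh batteries stand, and the cup stands, within 15 mm of where they started (value of joint battery_door above 2.1 rad and value of joint release_pad below 0.0015 m and distance of scale from where it was at the start of the episode below 0.03 m and height (world z) of scale below 0.005 m and linear speed of scale below 0.02 m/s and distance of each of cell_a, cell_b, cup from where it was at the start of the episode below 0.015 m and angle between each of cell_a, cell_b's own z axis and vertical below 0.3 rad); the robot touches nothing.
It fails at once if the scale is lifted or tipped (its origin more than 10 mm above the worktop, or tilted more than 0.12 rad) (height (world z) of scale above 0.01 m or angle between scale's own z axis and vertical above 0.12 rad).
It fails at once if the scale is shoved more than 30 mm from its place (distance of scale from where it was at the start of the episode above 0.03 m).
It fails at once if a fresh battery is moved by more than 15 mm or knocked over (distance of any of cell_a, cell_b from where it was at the start of the episode above 0.015 m or angle between any of cell_a, cell_b's own z axis and vertical above 0.5 rad).
It fails at once if the cup is moved by more than 15 mm (distance of cup from where it was at the start of the episode above 0.015 m).
It also fails if it takes over 58 s, if anything falls off the work surface, if the arm or the gripper's body presses on something with over 40 N, if the wrist force passes 120 N, or if a joint passes its speed limit or range.

## Robot

A 6-joint arm with a two-finger parallel gripper is mounted at the origin on a cart in front of the work surface, level with it; the furniture and walls round the work are solid. World frame = base frame: x ahead of the robot, y to its left, z up, the work surface at z = 0. Lengths are in m, angles in rad, forces in N, time in s.
With the tool pointing down it reaches from about 0.275 to 0.875 m from the base axis. Payload 12.5 kg.
Tool frame: the origin (TCP) lies at the very end of the fingers, on their centre line; the grasp point (between the pads) lies 19 mm behind it; z points along the fingers, y is the line along which they close (so a half turn about z gives the same grasp; the last joint's range is limited). The gripper opens to 85 mm and grips with 20 to 120 N. Pads are 22 mm wide; open, the fingers measure 114 mm over their backs; the gripper's body (76 mm by 85 mm) begins 54 mm behind the grasp point. The pads swing forward as they close: fully open they stand 13 mm farther back than shut.
Start: joints at [1.148, 0.351, 1.652, -0, 1.139, -0.085], TCP at [0.182, 0.519, 0.231] pointing down, gripper open.
Joint ranges: [-2.75, 2.75], [-0.79, 2.1], [0.01, 2.65], [-1.57, 4.71], [0.07, 3.14], [-2.87, 2.87]. Speed limits (rad/s): [2.22, 2.22, 2.79, 3.14, 3.14, 3.14].

## Interface

Orientations are given as a 3x3 rotation matrix whose columns are the frame's x, y, z axes.
In Python, from bench import manip gives the robot as it stands. Calls block until the motion is done:
- manip.move_ptp(position, orientation): joint-space move of the TCP to a pose.
- manip.move_l(position, attitude=None, max_speed=0.15): straight line of the TCP; attitude=None keeps the orientation; max_speed is the mean speed in m/s.
- manip.move_j(angles): joint-space move.
- manip.set_gripper(opening, effort=None): opening from 0.0 (shut) to 1.0 (fully open); effort is the grip in N (None keeps the last); returns when the fingers have stopped.
- manip.dwell(seconds).
- manip.inverse_kinematics(position, orientation): joint angles nearest the present ones, or None.
- manip.grab_frame(name): name is "scene" or "top"; returns (picture, depth): 384x512x3 uint8, red, green, blue; 384x512 float32, m along the optical axis (not along the pixel's ray), 0 where there is no reading.
- manip.get_calibration(name): a dict with "camera_matrix" (3x3 intrinsics, pixels), "k1" (the pictures are not rectified: a ray, as slopes to the right and down, at radius r is drawn at 1 + k1 r^2 times it, then the intrinsics apply), "R" (3x3) and "t" (3): a world point X has camera coordinates R X + t. Camera axes: x right, y down, z forward; pixel columns grow to the right and rows downward; lengths in m; the calibration is good to about 2 mm. A picture is of the moment at which its call begins. get_calibration takes no time and is no camera call.
A pose or a line that the arm cannot do raises manip.Unreachable and nothing moves.
- manip.sign_off(): hands the job in; it is judged then, once.
Trained networks look in the newest picture that a camera, given by its name, has taken for a name from the list of things; names that differ only in an ending like _2 or _b are one class to them, and where a whole thing is asked for, a point or a joint stands for the part that bears it (a point fixed in the world has none). Each returns a list of dicts, best first, with "confidence" (0 to 1); they miss things now and then, are a little off and sometimes report something else, mostly with a low value. They report only what shows in the picture. A call takes as long as a camera call.
- manip.look_for(camera, name): "at" ([x, y, z] in m, in world coordinates, good to about 4 mm: the middle of the surface that is visible of it).
Readings, each from a call of its own:
- manip.current_time(): time.
- manip.current_qpos(): joint angles.
- manip.current_joint_vel(): joint speeds.
- manip.current_joint_torque(): joint torques, N m.
- manip.current_ee_pos(): TCP position.
- manip.current_tcp_rot(): TCP orientation.
- manip.current_force(): force on the tool from outside, world axes, zero at the start.
- manip.current_ft_torque(): the same for the moment, N m.
- manip.current_grip_width(): opening from 0.0 (shut) to 1.0 (fully open).
- manip.current_grip_force(): force on a finger pad.
Only numpy, scipy, OpenCV 4.12 (cv2) and the standard library are available. Lean on these libraries where they do the work, as an engineer would, in place of code of your own. Each camera call takes 0.05 s, during which the arm holds its last target. There are 200 camera calls.

## Working session

There is one attempt and no reset: what is moved stays moved. The work goes in short steps, each a Python script; the robot and the scene stay as the last script left them, time stands still between calls to the robot, and variables do not carry over. Pictures are saved under pics/ and viewed, at most 10 in all, crops included, and the job is handed in when it is done.

```bash
mkdir -p pics; cat > h.py <<'E'
from bench import manip
import numpy as np, cv2
def px2w(name,u,v,d):
    c=manip.get_calibration(name);K=np.array(c["camera_matrix"]);R=np.array(c["R"]);t=np.array(c["t"])
    n=cv2.undistortPoints(np.array([[[u,v]]],float),K,np.array([c["k1"],0,0,0.]))[0,0]
    return R.T@(np.array([n[0]*d,n[1]*d,d])-t)
E
python3 - <<'E'
from h import *
for n in("top","scene"):
    p,d=manip.grab_frame(n);cv2.imwrite(f"pics/{n}1.png",p[:,:,::-1]);np.save(f"pics/{n}d.npy",d)
    for k in("scale","bay","release_pad","battery_door","door_edge","cell_a","cup"):
        print(n,k,[(np.round(r["at"],4).tolist(),round(r["confidence"],2)) for r in manip.look_for(n,k)][:3])
print(manip.current_time(),manip.get_calibration("top"))
E
```

```text
top scale [([0.5182, -0.0072, 0.0287], 0.6)]
top bay [([0.5197, -0.0066, 0.0312], 0.75), ([0.44, 0.1422, 0.0466], 0.25)]
top release_pad [([0.4697, -0.0068, 0.0254], 0.69)]
top battery_door [([0.5373, -0.0131, 0.0257], 0.9)]
top door_edge [([0.5331, -0.0128, 0.0313], 0.58)]
top cell_a [([0.4369, 0.1419, 0.0481], 0.4)]
top cup []
scene scale [([0.5026, -0.0273, 0.0348], 0.79), ([0.4847, 0.1847, 0.0261], 0.28)]
scene bay [([0.503, -0.0321, 0.0288], 0.96)]
scene release_pad [([0.4761, -0.0043, 0.0215], 0.73), ([0.5038, -0.0315, 0.0298], 0.44)]
scene battery_door [([0.5364, -0.0138, 0.033], 0.69)]
scene door_edge [([0.5403, -0.0101, 0.0347], 0.87)]
scene cell_a [([0.4731, -0.008, 0.0248], 0.44)]
scene cup [([0.536, -0.2134, 0.032], 0.74), ([0.4721, -0.0074, 0.0249], 0.23)]
0.8 {'camera_matrix': array([[380.25307413,   0.        , 254.36052826],
       [  0.        , 380.25307413, 188.71965558],
       [  0.        ,   0.        ,   1.        ]]), 'k1': -0.10017985093233225, 'R': array([[ 0.02924289, -0.9995538 , -0.00608755],
       [-0.99002369, -0.02812322, -0.13806586],
       [ 0.13783306,  0.01006426, -0.99040434]]), 't': array([0.01703415, 0.50352309, 0.87211411])}
```

View pics/top1.png

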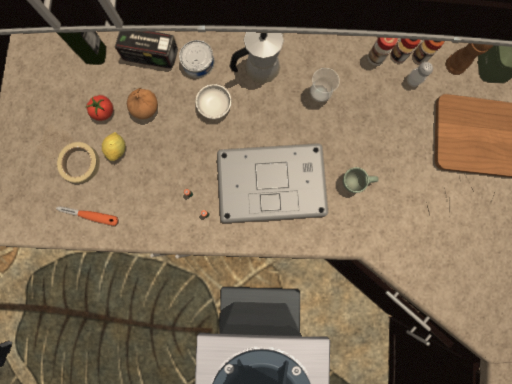

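View pics/scene1.png

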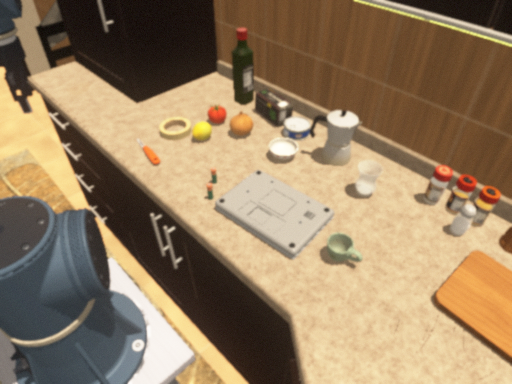

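The top view shows the scale at columns 218–327, rows 146–222. The door outline is near (272,175), and a strip with a possible pad outline is near (272,202). The batteries are at (187,193) and (204,213), and the cup is at (357,180). I'll enlarge this area and fit the scale's pose.

```bash
python3 - <<'E'
from h import *
p=cv2.imread("pics/top1.png")
c=p[138:230,170:390]
cv2.imwrite("pics/crop1.png",cv2.convertScaleAbs(cv2.resize(c,None,fx=3.6,fy=3.6,interpolation=cv2.INTER_CUBIC),alpha=1.2))
d=np.load("pics/topd.npy")
# points on top face by height
P=[];
for v in range(135,235):
    for u in range(205,340):
        if d[v,u]>0:
            w=px2w("top",u,v,d[v,u])
            if .021<w[2]<.04: P.append(w)
P=np.array(P);
r=cv2.minAreaRect((P[:,:2]*1000).astype(np.float32));print(len(P),r,np.median(P[:,2]))
for u,v in((187,193),(204,213),(357,180)):print(px2w("top",u,v,d[v,u]))
E
```

```text
Traceback (most recent call last):
  File "h.py", line 4, in px2w
    c=manip.get_calibration(name);K=np.array(c["camera_matrix"]);R=np.array(c["R"]);t=np.array(c["t"])
ValueError: time passes only in moves, steps and waits
```

View pics/crop1.png

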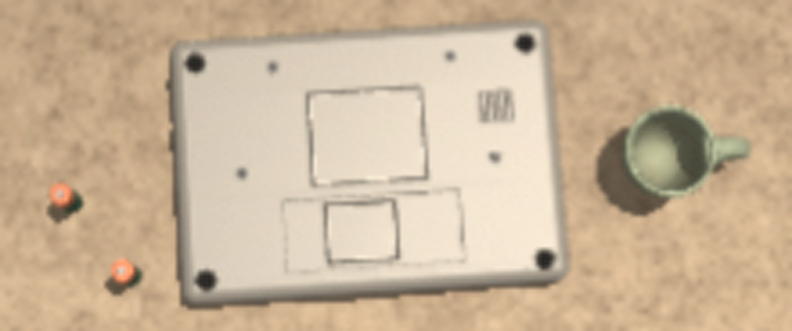

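The crop shows the feet at (195,63), (525,43), (545,259) and (206,279). The bay spans columns 285–465, with the pad outline centred near (361,231). The door spans (308–427, 87–185).

```bash
cat > h.py <<'E'
from bench import manip
import numpy as np, cv2
_c={}
def ray(name,u,v):
    if name not in _c:_c[name]=manip.get_calibration(name)
    c=_c[name];R=np.array(c["R"]);t=np.array(c["t"])
    n=cv2.undistortPoints(np.array([[[u,v]]],float),np.array(c["camera_matrix"]),np.array([c["k1"],0,0,0.]))[0,0]
    return R.T@np.array([n[0],n[1],1]),-R.T@t
def px2w(name,u,v,d):
    r,o=ray(name,u,v);return o+d*r
def px2z(name,u,v,z):
    r,o=ray(name,u,v);return o+(z-o[2])/r[2]*r
E
python3 - <<'E'
from h import *
d=np.load("pics/topd.npy")
f=lambda x,y,z=.03:px2z("top",170+(x+.5)/3.6-.5,138+(y+.5)/3.6-.5,z)
F=[f(*q,.0325) for q in((195,63),(525,43),(545,259),(206,279))]
print("feet",np.round(F,4),"centre",np.mean(F,0))
ey=(F[0]-F[1]+F[3]-F[2])[:2];print("yaw of y axis",np.arctan2(-ey[0],ey[1]))
for n,q in dict(pad=(361,231),bayL=(285,236),bayR=(463,228),door=(367,136),celltop1=(61,195),celltop2=(122,271)).items():
    print(n,np.round(f(*q,.05 if 'cell' in n else .03),4))
print("depth z centre",np.round([px2w("top",u,v,d[v,u])[2] for u,v in((240,200),(270,202),(300,160),(250,155))],4))
E
```

```text
feet [[ 0.5833  0.1081  0.0325]
 [ 0.6035 -0.1143  0.0325]
 [ 0.4576 -0.1285  0.0325]
 [ 0.4381  0.0949  0.0325]] centre [ 0.52060994 -0.00993338  0.0325    ]
yaw of y axis 0.08887355717209192
pad [ 0.473  -0.0065  0.03  ]
bayL [0.4683 0.0438 0.03  ]
bayR [ 0.4769 -0.0741  0.03  ]
door [ 0.5371 -0.009   0.03  ]
celltop1 [0.4889 0.1906 0.05  ]
celltop2 [0.4404 0.1482 0.05  ]
depth z centre [0.0314 0.0292 0.0321 0.0312]
```

```bash
cat >> h.py <<'E'
YAW=.0889;C=np.array([.5206,-.0099,0]);EX=np.array([np.cos(YAW),np.sin(YAW),0]);EY=np.array([-np.sin(YAW),np.cos(YAW),0])
def S(x,y,z):return C+x*EX+y*EY+np.array([0,0,z])
def rot(s):return np.column_stack([s*EX,-s*EY,[0,0,-1.]])
def press(x,y,z0,zmin=.0205,fmax=9,step=.0005):
    """step down; log (z, Fz)"""
    log=[];f0=manip.current_force()[2]
    z=z0
    while z>zmin:
        z-=step;manip.move_l(S(x,y,z),max_speed=.02)
        f=manip.current_force()[2]-f0;log.append((round(manip.current_ee_pos()[2]*1e3,2),round(f,1)))
        if abs(f)>fmax:break
    return log
E
python3 - <<'E'
from h import *
manip.set_gripper(0.0)
best=None
for s in(1,-1):
    q=manip.inverse_kinematics(S(-.049,.008,.12),rot(s));print(s,q)
    if q is not None and (best is None or abs(q[5])<best[0]):best=(abs(q[5]),s)
s=best[1];print(s)
manip.move_ptp(S(-.049,.008,.12),rot(s))
manip.move_l(S(-.049,.008,.034),max_speed=.1)
print(manip.current_force(),manip.current_ee_pos(),manip.current_time())
print(press(-.049,.008,.032,zmin=.025,fmax=3))
print(manip.current_time())
E
```

```text
1 [-1.12195192e-01  3.69894603e-01  1.95069839e+00 -4.44089210e-16
  8.20999661e-01  1.36970113e+00]
-1 [-1.12195192e-01  3.69894603e-01  1.95069839e+00 -4.44089210e-16
  8.20999661e-01 -1.77189152e+00]
1
[ 0.78825393 -0.43617846  0.51757766] [ 0.47141296 -0.00628614  0.03444557] 4.7583
[(np.float64(31.67), np.float64(-1.2)), (np.float64(31.04), np.float64(-0.9)), (np.float64(30.48), np.float64(-0.1)), (np.float64(29.94), np.float64(-0.9)), (np.float64(29.48), np.float64(-1.3)), (np.float64(28.96), np.float64(-0.2)), (np.float64(28.49), np.float64(-1.2)), (np.float64(27.97), np.float64(-1.5)), (np.float64(27.47), np.float64(-0.3)), (np.float64(26.94), np.float64(-0.3)), (np.float64(26.55), np.float64(1.9)), (np.float64(26.03), np.float64(1.8)), (np.float64(25.51), np.float64(1.5)), (np.float64(25.01), np.float64(2.9))]
8.2833
```

The fingertip sank past the floor at 28 mm and met a soft resistance from 26.5 mm, so it is on the pad. I'll press it fully in.

```bash
python3 - <<'E'
from h import *
z=.025
for i in range(6):
    z-=.0005;manip.move_l(S(-.049,.008,z),max_speed=.02);f=manip.current_force()[2];print(manip.current_ee_pos()[2],f)
    if f>12:break
manip.dwell(.3)
p,d=manip.grab_frame("scene");cv2.imwrite("pics/s2.png",cv2.resize(p[150:270,190:370,::-1],None,fx=4,fy=4))
for n in("battery_door","door_edge"):print([(np.round(r["at"],3),r["confidence"]) for r in manip.look_for("scene",n)])
print(manip.current_time())
E
```

```text
0.0245053427532421 2.2213228295152003
0.024008093160118295 3.107030561550849
0.023489018600162476 4.830543412705978
0.023024111902557334 4.964907737787073
0.02250309510577484 5.5783063734821825
0.022035669797775537 5.936851244350488
[(array([ 0.468, -0.016,  0.022]), 0.43)]
[(array([ 0.551, -0.023,  0.063]), 0.7)]
10.2333
```

View pics/s2.png

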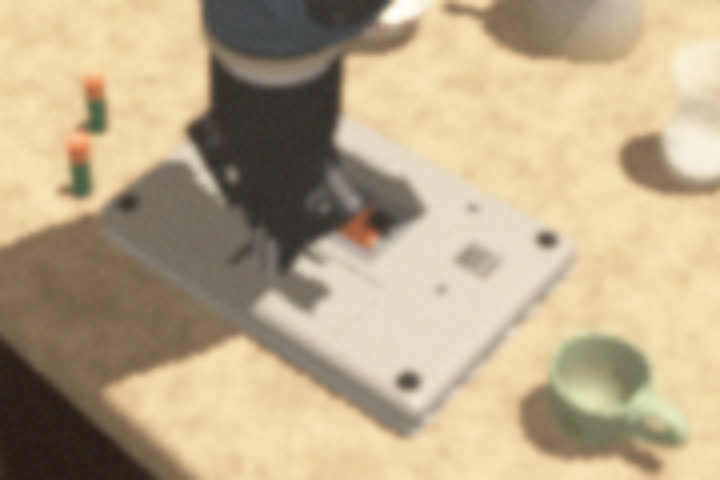

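The door is ajar: the compartment with its orange batteries is exposed near (365,225). I'll back straight up, then push the door's inner side over in +x.

```bash
python3 - <<'E'
from h import *
manip.move_l(S(-.049,.008,.064),max_speed=.08)
manip.move_l(S(-.030,.0,.064),max_speed=.08)
for x in(-.01,.01,.03,.045,.06):
    manip.move_l(S(x,0,.064),max_speed=.06);print(x,np.round(manip.current_force(),1))
manip.dwell(.3)
manip.move_l(S(-.03,0,.09),max_speed=.1)
manip.move_l(S(-.11,0,.2),max_speed=.15)
manip.move_ptp(np.array([.33,-.02,.3]),rot(1))
manip.dwell(.3)
for n in("top","scene"):
    p,d=manip.grab_frame(n);cv2.imwrite(f"pics/{n}3.png",p[:,:,::-1])
t=cv2.imread("pics/top3.png")[138:230,170:390];s=cv2.imread("pics/scene3.png")[150:270,180:400]
cv2.imwrite("pics/e3.png",np.vstack([cv2.resize(a,None,fx=2.7,fy=2.7,interpolation=2) for a in(t,s)]))
print(manip.current_time())
E
```

```text
-0.01 [-0.4 -0.2 -0.4]
0.01 [-0.9 -0.2  0. ]
0.03 [-0.4  0.1  0.7]
0.045 [-0.3  0.1  0.3]
0.06 [-0.2 -0.1  0.5]
16.9833
```

View pics/e3.png

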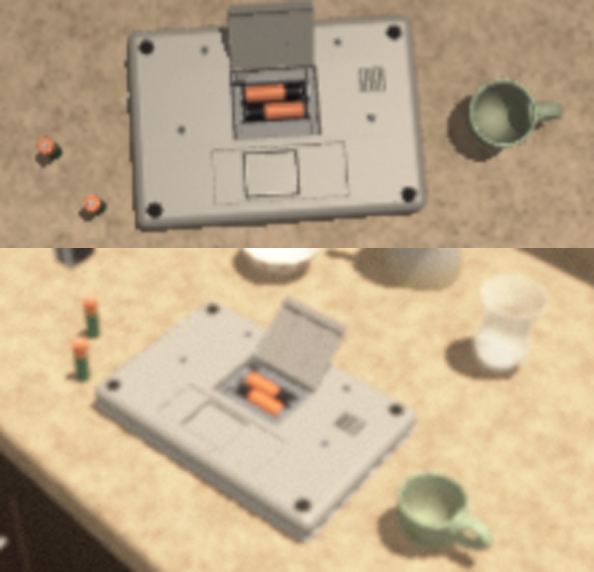

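The door lies back past its hinge, at (230–313, 5–67) in the upper half. The batteries and cup stand in place, the scale hasn't visibly moved, and the arm is clear.

```bash
python3 -c "
from h import *
print(manip.sign_off())"
```

```text
the job is handed in; nothing more can be done
None
```

I pressed the release pad until the battery door sprang ajar, then pushed the door right back; the last pictures showed the scale, batteries and cup in place, and I handed the job in at about 17 s (no verdict was returned).

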